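# Release the incubator tray with its button pair

### The arm

A 7-joint arm with a two-finger parallel gripper is mounted at the origin on the work surface. World frame = base frame: x ahead of the robot, y to its left, z up, the work surface at z = 0. Lengths are in m, angles in rad, forces in N, time in s.
With the tool pointing down it reaches from about 0.35 to 0.9 m from the base axis. Payload 19.9 kg.
Tool frame: the origin (TCP) lies midway between the tips of the shut fingers; the grasp point (between the pads) lies r.grasp_offset behind it (r.grasp_offset is the distance from the TCP to the grasp point, in m); z points along the fingers, y is the line along which they close (so a half turn about z gives the same grasp; the last joint's range is limited). The gripper opens to 94 mm and grips with 3 to 60 N. Pads are 16 mm wide; open, the fingers measure 119 mm over their backs; the gripper's body (75 mm by 177 mm) begins 78 mm behind the grasp point.
Start: joints at [-1.371, 0.417, -0.01, 1.614, 0.005, 1.111, -0.053], TCP at [0.15, 0.607, 0.205] pointing down, gripper open.
Joint ranges: [-2.81, 2.81], [-0.39, 2.02], [-1.27, 1.25], [0.06, 2.57], [-1.19, 4.33], [0.19, 2], [-2.82, 2.82]. Speed limits (rad/s): [1.89, 1.89, 2.39, 2.39, 3.01, 3.01, 3.01].

### API

Orientations are given as a 3x3 rotation matrix whose columns are the frame's x, y, z axes.
In Python, from station import r gives the robot as it stands. The module is installed in compiled form; this text tells all that it offers.
- The arm moves only by the tool jog_arm, never from a script. Its argument "series" is a list of rows, each a list of 6 numbers: the shift along the tool's x, y, z in cm, then the turn, a rotation vector about the tool's x, y, z in rad. In form: [[dx, dy, dz, ax, ay, az], ...]. A call has 1 to 10 rows; each row is the pose to reach, as a shift and turn from the pose commanded when the call began, along the tool's axes at that moment; what a row does not reach only later rows make up. A row lasts 1/8 s, in which the tool goes at most 62.5 mm and 10.7 degrees, less where a joint would pass 70% of its speed; a pose out of reach is approached as far as the arm can. A call with a gripper value outside its range is refused whole. "hand" is the opening, from 0 (shut) to 1 (fully open), set as the call begins (left out, the last holds). The fingers move at their own pace and stop on an object; the grip force is fixed at half the most. Time passes only in rows, so rows that repeat a pose let the fingers close. It gives the time, the measured TCP pose, the force, the opening and the grip force at its end, in the units of the state.
- r.get_obs(): the state, without advancing time (a new reading comes with each control period).
- r.get_image(name): name is "side" or "top" or "wrist"; returns the picture (384x512x3 uint8, red, green, blue); there is no depth.
- r.calibration(name): a dict with "fx", "fy", "cx", "cy" (pixels), "T" (4x4, takes a point from camera to world coordinates); the wrist camera has in their place "tool_from_camera" (4x4, takes a point from camera to tool coordinates, whose origin is the TCP and whose axes are the flange's). Camera axes: x right, y down, z forward; pixel columns grow to the right and rows downward; lengths in m; the calibration is good to about 2 mm. A picture is of the moment at which its call begins: read the wrist's pose just before it. calibration takes no time and is no camera call.
- r.sign_off(): hands the job in; it is judged then, once.
The state is a dict: "t": time; "qpos": joint angles; "joint_velocities": joint speeds; "effort": joint torques, N m; "tcp_pos": TCP position; "tcp_rot": TCP orientation; "contact_force": force on the tool from outside, world axes, zero at the start; "ft_torque": the same for the moment, N m; "opening": finger opening in m; "finger_force": force on a finger pad.
Only numpy, scipy, OpenCV 4.12 (cv2) and the standard library are available. Lean on these libraries where they do the work, as an engineer would, in place of code of your own. Each camera call takes 0.05 s, during which the arm holds its last target. There are 200 camera calls.

### The job

Open the sample tray of the white vial incubator: put one fingertip on each of its two blue buttons, press both fully down together and keep both down without a break until the yellow-fronted tray has slid all the way out by itself, then let both buttons up and move clear. Do not touch the tray or press the red stop button, and leave the glassware and other things standing where they are: nothing needs to be picked up.

Things in the scene. Friction and masses are not known exactly. Their poses are not given: they have to be found in the camera images.
- incubator: Fixed white box, 220 mm deep (x), 200 wide (y), 100 high, yellow tray front on its front face. Origin: centre of its underside, on the bench; front faces own -x, y towards the left button, z up. Blue buttons on its flat top at own x -55 mm, y +30 and -30 mm; loose dish, vial and red button near the top's rear, under 40 mm tall. A grey hotplate stands beside it, left or right
- left_top (a point): Centre of the flat top of the left blue button (the one on the incubator's +y side): a round cap 26 mm across whose top is 16 mm above the incubator's top (116 mm above the bench) when up, in a black collar 34 mm across and 6 mm high. The point moves with the cap. The two caps are 60 mm apart between centres.
- right_top (a point): Centre of the flat top of the right blue button (the incubator's -y side), the same as the left one.
- left_button (a joint): Travel of the left blue button, pressed straight down: 0 up, 0.008 m fully down. Spring return, about 1.5 N to start and 5 N to hold fully down. Its catch frees the tray from about 0.003 m down; a tray is freed only while both buttons are down.
- right_button (a joint): Travel of the right blue button, the same as the left one.
- tray (a joint): Travel of the tray out of the incubator's front (towards its own -x): 0 shut, 0.090 m fully out, where it stops. While both buttons are down a damped spring slides it out in about 2.5 to 3 s; if either button comes up on the way the catch stops it within 18 mm. It stays out when the buttons are let up.
- tray_front (a point): Middle of the upper edge of the tray's yellow front panel (150 mm wide, 56 mm high, 8 mm thick, top edge 64 mm above the bench). Moves with the tray along the incubator's -x.
- stop_button (a joint): Travel of the red stop button: 0 up, 0.004 m fully down. To be left alone.
- stop_top (a point): Centre of the top of the red mushroom stop button, 30 mm across, near the rear left corner of the incubator's top, 118 mm above the bench.
- beaker_large: Loose glass beaker, 68 mm across, 95 mm high, standing on the hotplate (92 mm high). Origin at the centre of its underside. Leave alone.
- beaker_small: Loose glass beaker, 50 mm across, 68 mm high, on the bench. Origin under its centre. Leave alone.
- cylinder: Loose glass measuring cylinder, 137 mm high on a 66 mm foot, on the bench. Origin under its centre. Leave alone.
- reagent: Loose amber jar with blue cap, 60 mm across, 110 mm high, on the bench. Origin under its centre. Leave alone.
- wrench: Loose steel wrench, 130 mm long, lying on the bench. Origin near its middle. Leave alone.
- dropper: Loose amber dropper bottle with a red bulb, 34 mm across, 92 mm high, standing on the bench before the incubator, beside the path of the tray. Origin under its centre. Leave alone.
- dish: Loose covered glass dish, 58 mm across, 17 mm high, on the incubator's top at the rear right. Origin under its centre. Leave alone.
- vial: Loose amber vial with white cap, 21 mm across, 35 mm high, on the incubator's top at the rear. Origin under its centre. Leave alone.

How it is judged:
On the way, in this order (a step that is already met when the one before it is completed fails the run):
1. both blue buttons are held fully down at the same time by the fingers, the tray still mostly in (value of joint each of left_button, right_button above 0.006 m and contact force between the fingers and left_button above 0.5 N and contact force between the fingers and right_button above 0.5 N and value of joint tray below 0.05 m), for 0.3 s.
2. the tray has come fully out with both buttons still held down (value of joint each of left_button, right_button above 0.0045 m and value of joint tray above 0.087 m), for 0.1 s.
At the end, for the whole second after the job is handed in: The tray is out to at least 86 of its 90 mm and at rest, both blue buttons and the red one are up (within 1.5 mm and 1 mm), and every loose thing stands upright within 12 mm of where it began (value of joint tray above 0.086 m and velocity of joint tray below 0.005 m/s and value of joint each of left_button, right_button below 0.0015 m and value of joint stop_button below 0.001 m and distance of each of beaker_large, beaker_small, cylinder, reagent, wrench, dropper, dish, vial from where it was at the start of the episode below 0.012 m and angle between each of beaker_large, beaker_small, cylinder, reagent, wrench, dropper, dish, vial's own z axis and vertical below 0.2 rad); the robot touches nothing.
It fails at once if a blue button is let up (less than 3.5 of its 8 mm down) while the tray is on its way, between 10 and 80 mm out (value of joint tray between 0.01 and 0.08 m and value of joint any of left_button, right_button below 0.0035 m).
It fails at once if the robot touches the tray (contact force between any of the fingers, the arm and tray above 0.5 N).
It fails at once if the red stop button is pressed (value of joint stop_button above 0.002 m).
It fails at once if a loose thing is lifted, carried, shoved or tipped (distance of any of beaker_large, beaker_small, cylinder, reagent, wrench, dropper, dish, vial from where it was at the start of the episode above 0.015 m or angle between any of beaker_large, beaker_small, cylinder, reagent, wrench, dropper, dish, vial's own z axis and vertical above 0.35 rad).
It also fails if it takes over 35 s, if anything falls off the work surface, if the arm or the gripper's body presses on something with over 40 N, if the wrist force passes 120 N, or if a joint passes its speed limit or range.

## Working session

There is one attempt and no reset: what is moved stays moved. The work goes in short steps, Python scripts to look and compute and a tool call to move; the robot and the scene stay as the last step left them, time stands still between calls to the robot, and variables do not carry over. Pictures are saved under pics/ and viewed, at most 10 in all, crops included, and the job is handed in when it is done.

Besides the shell and the picture viewer there is one more tool, called after "Call:" as name(argument=value, ...) on one line, values as JSON. jog_arm: Moves the arm, as the interface text tells. Its arguments: {"type":"object","properties":{"series":{"type":"array","items":{"type":"array","items":{"type":"number"}}},"hand":{"type":"number"}},"required":["series"]}

```bash
mkdir -p pics; python3 - <<'E'
from station import r
import cv2,numpy as np
np.set_printoptions(precision=4,suppress=True)
o=r.get_obs();print(o['t'],o['tcp_pos'],o['tcp_rot'],o['opening'],r.grasp_offset)
for n in('top','side'):
    cv2.imwrite(f'pics/{n}0.png',r.get_image(n)[:,:,::-1]);c=r.calibration(n);print(n,c['fx'],c['cx'],c['cy'],c['T'])
print(r.calibration('wrist'))
E
```

```text
0.0 [0.1496 0.6064 0.2048] [[-0.9709  0.2395 -0.0002]
 [ 0.2395  0.9709 -0.0013]
 [-0.0001 -0.0013 -1.    ]] 0.09401823581128912 0.0188
top 391.5635397428677 255.56380562468348 197.87130330151922 [[-0.0016 -0.9827  0.185   0.3362]
 [-1.      0.0011 -0.0027 -0.0107]
 [ 0.0025 -0.185  -0.9827  1.1522]
 [ 0.      0.      0.      1.    ]]
side 469.100205857281 251.14339780330587 189.75796904291104 [[ 0.9786 -0.1502  0.1404  0.3444]
 [-0.2056 -0.7269  0.6553 -0.807 ]
 [ 0.0036 -0.6702 -0.7422  1.0085]
 [ 0.      0.      0.      1.    ]]
{'fx': 321.2046164805758, 'fy': 321.2046164805758, 'cx': 253.27945653063924, 'cy': 193.67342196773222, 'tool_from_camera': array([[ 0.    , -0.9607, -0.2776,  0.0817],
       [ 1.    , -0.0001,  0.0005,  0.001 ],
       [-0.0005, -0.2776,  0.9607, -0.1786],
       [ 0.    ,  0.    ,  0.    ,  1.    ]])}
```

View pics/top0.png

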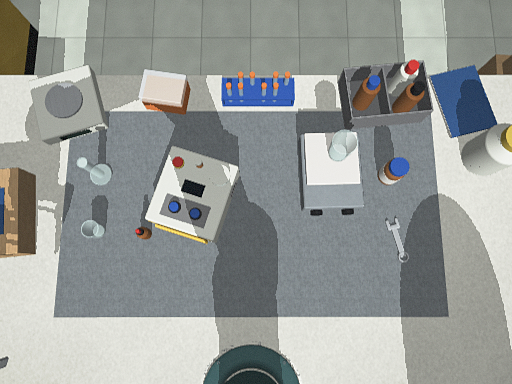

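View pics/side0.png

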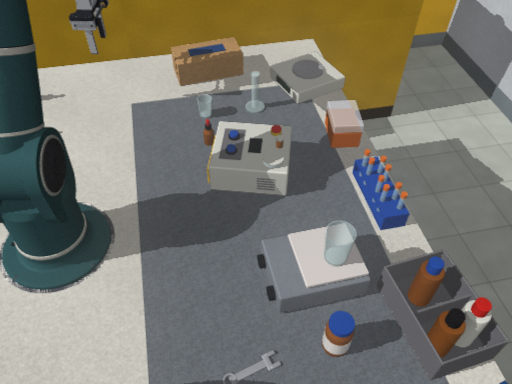

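The top view shows the incubator with its blue buttons near (174,207) and (195,214), the yellow front at about (181,233), the dropper at (143,233) and the red stop at (178,161). In the side view the buttons are near (233,134) and (231,149).

```bash
cat > h.py <<'E'
import cv2,numpy as np
np.set_printoptions(precision=4,suppress=True)
def ray(c,T,px,z):
    d=T[:3,:3]@np.array([(px[0]-c['cx'])/c['fx'],(px[1]-c['cy'])/c['fy'],1]);o=T[:3,3]
    return o+d*(z-o[2])/d[2]
def blobs(img,box,lo,hi,amin):
    x0,y0,x1,y1=box
    m=cv2.inRange(cv2.cvtColor(img[y0:y1,x0:x1],cv2.COLOR_RGB2HSV),lo,hi)
    n,_,s,c=cv2.connectedComponentsWithStats(m)
    return [(c[i]+[x0,y0],s[i]) for i in range(1,n) if s[i][4]>=amin]
E
python3 - <<'E'
from station import r
from h import *
o=r.get_obs()
for n,b in(('top',(140,140,245,250)),('side',(200,115,300,170))):
    im=r.get_image(n);c=r.calibration(n)
    for nm,lo,hi,z in(('blue',(105,120,50),(130,255,255),.115),('yel',(18,120,100),(35,255,255),.064),('red',(0,170,90),(6,255,255),.117)):
        for p,s in blobs(im,b,lo,hi,8): print(n,nm,p,s,ray(c,c['T'],p,z))
E
```

```text
top blue [173.4878 206.3171] [29 62 10 10 82] [0.5086 0.2067 0.115 ]
top blue [194.4444 213.0247] [50 68 10 11 81] [0.4903 0.15   0.115 ]
top yel [180.9286 164.7857] [36 20  8  8 14] [0.6379 0.2005 0.064 ]
top yel [180.5187 232.984 ] [ 15  84  53  20 187] [0.4419 0.1951 0.064 ]
top red [177.1475 161.1148] [33 17 10 10 61] [0.6336 0.2009 0.117 ]
side blue [233.2545 133.7091] [29 15  9  8 55] [0.5077 0.2049 0.115 ]
side blue [230.6939 147.9388] [27 30  8  7 49] [0.4898 0.1473 0.115 ]
side yel [275.2727 133.3182] [71 16 10  5 22] [0.6426 0.2386 0.064 ]
```

Call:
jog_arm(series=[[-5,-3.8,0,0,0,0.01],[-10,-7.5,0,0,0,0.02],[-15,-11.3,0,0,0,0.03],[-20,-15,0,0,0,0.04],[-25,-18.8,0,0,0,0.05],[-30,-22.5,0,0,0,0.06],[-35,-26.3,0,0,0,0.07],[-40,-30.1,0,0,0,0.07],[-44.2,-33.2,0,0,0,0.07],[-44.2,-33.2,0,0,0,0.07]], hand=0.505)

```text
t: 1.45
tcp_pos: [0.5012, 0.175, 0.2054]
tcp_rot: [[-0.95, 0.312, 0.001], [0.312, 0.95, -0.001], [-0.001, -0.001, -1.0]]
contact_force: [-0.8, 0.7, -0.3]
opening: 0.0476
finger_force: 0.0
```

```bash
cat > look.py <<'E'
from station import r
from h import *
import sys
o=r.get_obs();im=r.get_image('wrist');cv2.imwrite(f'pics/{sys.argv[1]}.png',im[:,:,::-1])
c=r.calibration('wrist');W=np.eye(4);W[:3,:3]=o['tcp_rot'];W[:3,3]=o['tcp_pos'];T=W@c['tool_from_camera']
print(o['t'],o['tcp_pos'],o['opening'],o['contact_force'],'joints',o['qpos']);print(o['tcp_rot'])
for p,s in blobs(im,(0,0,512,384),(105,120,50),(130,255,255),100):
    w=ray(c,T,p,.116);print(p,s,w,'tool cm',100*o['tcp_rot'].T@(w-o['tcp_pos']))
E
python3 look.py w1
```

```text
1.45 [0.5012 0.175  0.2054] 0.047554797620744826 [-0.7749  0.6791 -0.3209] joints [-0.6516  0.255   0.3027  1.8569 -0.0857  1.0424  0.9385]
[[-0.95    0.3121  0.0005]
 [ 0.3121  0.95   -0.0012]
 [-0.0009 -0.001  -1.    ]]
[224.1905 192.4087] [209 177  31  32 761] [0.4884 0.1537 0.116 ] tool cm [ 0.5523 -2.4122  8.9399]
[292.0078 192.1691] [277 177  31  31 769] [0.5066 0.2097 0.116 ] tool cm [0.5748 3.4697 8.934 ]
```

View pics/w1.png

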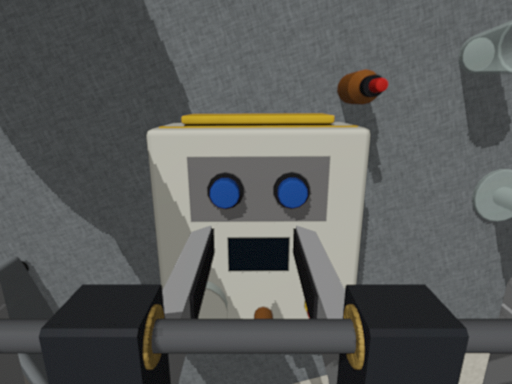

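The wrist view shows the two buttons level at (224,192) and (292,192), square to the tool, with the fingertips just below them. I'll go lower and look again.

Call:
jog_arm(series=[[0.1,0.1,2,0,0,0],[0.2,0.1,4,0,0,0],[0.2,0.1,6,0,0,0],[0.2,0.1,7,0,0,0],[0.2,0.1,7,0,0,0],[0.2,0.1,7,0,0,0]])

```text
t: 2.25
tcp_pos: [0.4979, 0.1806, 0.1361]
tcp_rot: [[-0.952, 0.306, 0.001], [0.306, 0.952, 0.0], [-0.001, 0.001, -1.0]]
contact_force: [0.2, 0.2, 0.6]
opening: 0.0471
finger_force: 0.0
```

```bash
python3 look.py w2
```

```text
2.25 [0.4979 0.1806 0.1361] 0.047109176995985096 [0.1588 0.1835 0.5589] joints [-0.6429  0.3376  0.2851  1.9263 -0.1199  0.8931  0.9615]
[[-0.9519  0.3064  0.0007]
 [ 0.3064  0.9519  0.0004]
 [-0.0006  0.0006 -1.    ]]
[210.9741 223.3459] [189 208  39  39 850] [0.4859 0.1562 0.116 ] tool cm [ 0.3966 -2.6907  2.0111]
[293.6465 223.8278] [277 208  40  39 877] [0.503  0.2082 0.116 ] tool cm [0.3602 2.7808 2.0142]
```

View pics/w2.png

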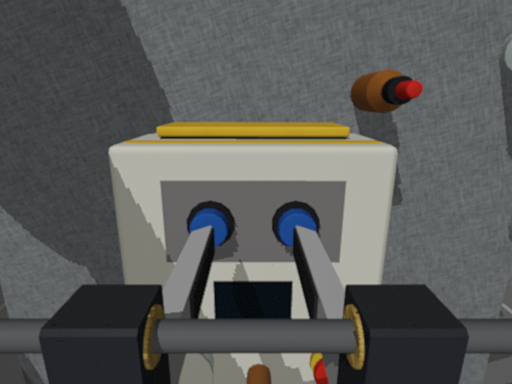

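The wrist view shows the finger tips just over both caps, at about (209,228) and (297,228). The remaining offset is about 1 mm, so I'll press now.

Call:
jog_arm(series=[[0.1,0.1,1,0,0,0],[0.1,0.1,1.8,0,0,0],[0.1,0.1,2.3,0,0,0],[0.1,0.1,2.7,0,0,0],[0.1,0.1,2.9,0,0,0],[0.1,0.1,2.9,0,0,0],[0.1,0.1,2.9,0,0,0]])

```text
t: 3.18
tcp_pos: [0.4971, 0.1816, 0.1079]
tcp_rot: [[-0.952, 0.307, -0.0], [0.307, 0.952, 0.001], [0.0, 0.001, -1.0]]
contact_force: [-13.7, -3.5, 37.2]
opening: 0.0476
finger_force: 18.5
```

Bottomed out at z = 0.108, as expected. I'll hold here.

Call:
jog_arm(series=[[0,0,0,0,0,0],[0,0,0,0,0,0],[0,0,0,0,0,0],[0,0,0,0,0,0],[0,0,0,0,0,0],[0,0,0,0,0,0],[0,0,0,0,0,0],[0,0,0,0,0,0],[0,0,0,0,0,0],[0,0,0,0,0,0]])

```text
t: 4.42
tcp_pos: [0.4971, 0.1816, 0.1079]
tcp_rot: [[-0.952, 0.307, -0.0], [0.307, 0.952, 0.001], [0.0, 0.001, -1.0]]
contact_force: [-13.9, -3.7, 38.1]
opening: 0.0471
finger_force: 18.5
```

Call:
jog_arm(series=[[0,0,0,0,0,0],[0,0,0,0,0,0],[0,0,0,0,0,0],[0,0,0,0,0,0],[0,0,0,0,0,0],[0,0,0,0,0,0],[0,0,0,0,0,0],[0,0,0,0,0,0],[0,0,0,0,0,0],[0,0,0,0,0,0]])

```text
t: 5.68
tcp_pos: [0.4971, 0.1816, 0.1079]
tcp_rot: [[-0.952, 0.307, 0.0], [0.307, 0.952, 0.001], [0.0, 0.001, -1.0]]
contact_force: [-13.4, -3.9, 37.1]
opening: 0.0475
finger_force: 18.5
```

Call:
jog_arm(series=[[0,0,0,0,0,0],[0,0,0,0,0,0],[0,0,0,0,0,0],[0,0,0,0,0,0],[0,0,0,0,0,0],[0,0,0,0,0,0],[0,0,0,0,0,0],[0,0,0,0,0,0],[0,0,0,0,0,0],[0,0,0,0,0,0]])

```text
t: 6.92
tcp_pos: [0.4971, 0.1816, 0.1079]
tcp_rot: [[-0.952, 0.307, 0.0], [0.307, 0.952, 0.001], [0.0, 0.001, -1.0]]
contact_force: [-14.5, -3.9, 36.8]
opening: 0.0471
finger_force: 18.5
```

```bash
python3 look.py w3; python3 - <<'E'
from station import r
from h import *
c=r.calibration('top');im=r.get_image('top')
for p,s in blobs(im,(120,215,245,290),(18,120,100),(35,255,255),40): print(s,ray(c,c['T'],p,.064))
E
```

```text
6.925 [0.4971 0.1816 0.1079] 0.047125430278165216 [-14.4938  -3.8814  36.7605] joints [-0.6355  0.3773  0.276   1.9479 -0.137   0.8338  0.9732]
[[-0.9518  0.3069  0.    ]
 [ 0.3069  0.9518  0.0008]
 [ 0.0002  0.0008 -1.    ]]
[252.0073  73.8008] [ 170   21  165  106 9318] [0.407  0.2111 0.116 ] tool cm [ 9.4782  0.0433 -0.8114]
[190.     232.9474] [182 225  25  23 133] [0.4776 0.1509 0.116 ] tool cm [ 0.9165 -3.5161 -0.8161]
[287.4975 244.5074] [279 226  16  37 408] [0.5017 0.202  0.116 ] tool cm [ 0.1914  2.0881 -0.812 ]
[217.6239 244.4615] [213 229  11  32 234] [0.4892 0.1636 0.116 ] tool cm [ 0.1966 -1.9569 -0.8151]
```

View pics/w3.png

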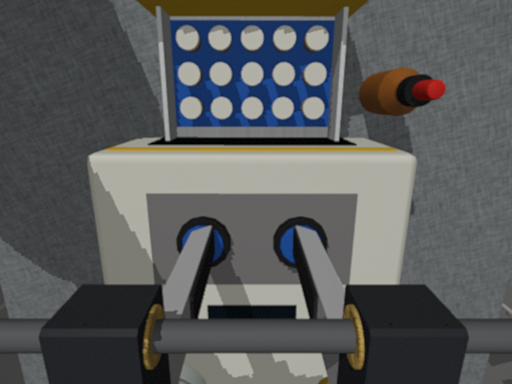

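The tray is out, with its front panel at the top edge of the picture and both caps still down. I'll hold a little longer while I check the travel.

Call:
jog_arm(series=[[0,0,0,0,0,0],[0,0,0,0,0,0],[0,0,0,0,0,0],[0,0,0,0,0,0],[0,0,0,0,0,0],[0,0,0,0,0,0],[0,0,0,0,0,0],[0,0,0,0,0,0]])

```text
t: 8.02
tcp_pos: [0.4971, 0.1816, 0.1079]
tcp_rot: [[-0.952, 0.307, 0.0], [0.307, 0.952, 0.001], [0.0, 0.001, -1.0]]
contact_force: [-13.5, -3.7, 37.7]
opening: 0.0476
finger_force: 18.5
```

```bash
python3 - <<'E'
from station import r
from h import *
a=cv2.imread('pics/w3.png');im=r.get_image('wrist')[:,:,::-1];print('diff',np.abs(a[:140].astype(int)-im[:140]).mean())
c=r.calibration('side');im=r.get_image('side')
for p,s in blobs(im,(120,100,240,230),(18,100,80),(35,255,255),20): print(p,s,ray(c,c['T'],p,.064))
o=r.get_obs();c=r.calibration('wrist');W=np.eye(4);W[:3,:3]=o['tcp_rot'];W[:3,3]=o['tcp_pos']
for v in (0,12): print(o['tcp_rot'].T@(ray(c,W@c['tool_from_camera'],(253,v),.064)-o['tcp_pos']))
E
```

```text
diff 0.9269298735119048
[182.1411 155.2782] [ 56  33  13  47 248] [0.3546 0.1995 0.064 ]
[0.1413 0.0009 0.0439]
[0.1347 0.0009 0.0439]
```

The tray has stopped moving and is about 90 mm out. I'll lift straight up.

Call:
jog_arm(series=[[0,0,-1,0,0,0],[0,0,-3,0,0,0],[0,0,-6,0,0,0],[0,0,-9,0,0,0],[0,0,-12,0,0,0],[0,0,-14,0,0,0],[0,0,-14,0,0,0],[0,0,-14,0,0,0],[0,0,-14,0,0,0]])

```text
t: 9.25
tcp_pos: [0.4967, 0.1813, 0.2454]
tcp_rot: [[-0.952, 0.307, -0.001], [0.307, 0.952, -0.001], [0.001, -0.001, -1.0]]
contact_force: [0.5, -1.0, 0.1]
opening: 0.0474
finger_force: 0.0
```

```bash
python3 look.py w4
```

```text
9.25 [0.4967 0.1813 0.2454] 0.04742169203806603 [ 0.4513 -0.9983  0.1017] joints [-0.6707  0.2116  0.3045  1.8132 -0.0693  1.1288  0.9162]
[[-0.9518  0.3068 -0.0013]
 [ 0.3068  0.9518 -0.0009]
 [ 0.001  -0.0012 -1.    ]]
[253.0726  84.1979] [ 202   51  103   67 3664] [0.4051 0.2116 0.116 ] tool cm [ 9.6367  0.0945 12.9529]
[222.9164 188.0478] [210 175  27  27 586] [0.4889 0.1531 0.116 ] tool cm [-0.1385 -2.9026 12.9469]
[282.3277 188.0992] [269 175  28  27 595] [0.5071 0.2093 0.116 ] tool cm [-0.1425  2.9984 12.9396]
```

View pics/w4.png

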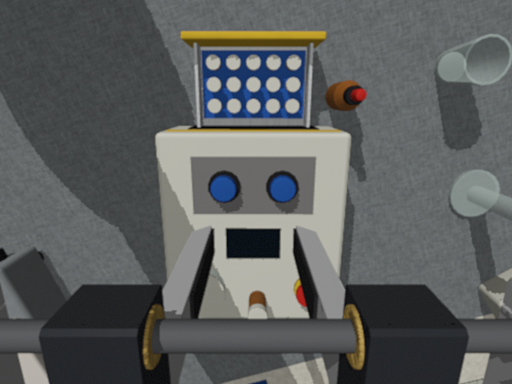

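The wrist view shows the tray fully out (front panel at row 36), both buttons up at (223,188) and (282,188), the dropper and vial still standing, and the tool clear.

```bash
python3 -c "
from station import r
print(r.sign_off())"
```

```text
the job is handed in; nothing more can be done
None
```

The job is handed in: both blue buttons were held fully down until the tray stopped, about 90 mm out by the camera, then let up with the arm moved clear by about 9 s; no verdict came back.

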